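# Let the cork into the basket and ease its lid shut

### The arm

A 6-joint arm with a two-finger parallel gripper is mounted at the origin on the work surface. World frame = base frame: x ahead of the robot, y to its left, z up, the work surface at z = 0. Lengths are in m, angles in degrees, forces in N, time in s.
With the tool pointing down it reaches from about 0.35 to 0.875 m from the base axis. Payload 4.2 kg.
Tool frame: the origin (TCP) lies midway between the tips of the shut fingers; the grasp point (between the pads) lies 19 mm behind it; z points along the fingers, y is the line along which they close (so a half turn about z gives the same grasp; the last joint's range is limited). The gripper opens to 87 mm and grips with 3 to 60 N. Pads are 19 mm wide; open, the fingers measure 117 mm over their backs; the gripper's body (75 mm by 190 mm) begins 51 mm behind the grasp point.
Start: joints at [-52.506, 22.042, 0.453, 0, -68.411, -14.817], TCP at [0.241, -0.577, 0.223] pointing down, gripper open.
Joint ranges: [-179.83, 179.83], [-69.29, 118.12], [-61.27, 80.66], [-181.25, 117.63], [-171.15, -9.14], [-177.46, 177.46]. Speed limits (degrees/s): [159.86, 159.86, 180, 180, 180, 180].

### API

Orientations are given as a 3x3 rotation matrix whose columns are the frame's x, y, z axes.
In Python, from station import * gives the robot as it stands. The module is installed in compiled form; this text tells all that it offers.
- The arm moves only by the tool servo_tool, never from a script. Its argument "deltas" is a list of rows, each an object of numbers: "tx", "ty", "tz": the shift along the tool's x, y, z in mm; "ax", "ay", "az": the turn, a rotation vector about the tool's x, y, z in rad; "claw": the finger opening in mm, from 0 to 87. In form: [{"tx": .., "ty": .., "tz": .., "ax": .., "ay": .., "az": .., "claw": ..}, ...]. A call has 1 to 12 rows; each row is the pose to reach, as a shift and turn from the pose commanded when the call began, along the tool's axes at that moment; what a row does not reach only later rows make up. A row lasts 1/12 s, in which the tool goes at most 41.7 mm and 7.16 degrees, less where a joint would pass 70% of its speed; a pose out of reach is approached as far as the arm can. A call with a gripper value outside its range is refused whole. The fingers move at their own pace and stop on an object; the grip force is fixed at half the most. Time passes only in rows, so rows that repeat a pose let the fingers close. It gives the time, the measured TCP pose, the force, the opening and the grip force at its end, in the units of the state.
- sense(): the state, without advancing time (a new reading comes with each control period).
- capture(name): name is "scene" or "top" or "wrist"; returns the picture (400x640x3 uint8, blue, green, red); there is no depth.
- calibration(name): a dict with "fx", "fy", "cx", "cy" (pixels), "cam_to_world" (4x4, takes a point from camera to world coordinates); the wrist camera has in their place "hand_eye" (4x4, takes a point from camera to tool coordinates, whose origin is the TCP and whose axes are the flange's). Camera axes: x right, y down, z forward; pixel columns grow to the right and rows downward; lengths in m; the calibration is good to about 2 mm. A picture is of the moment at which its call begins: read the wrist's pose just before it. calibration takes no time and is no camera call.
- finish_job(): hands the job in; it is judged then, once.
Trained networks look in the newest picture that a camera, given by its name, has taken for a name from the list of things; names that differ only in an ending like _2 or _b are one class to them, and where a whole thing is asked for, a point or a joint stands for the part that bears it (a point fixed in the world has none). Each returns a list of dicts, best first, with "confidence" (0 to 1); they miss things now and then, are a little off and sometimes report something else, mostly with a low value. They report only what shows in the picture. A call takes as long as a camera call. They do not tell look-alikes from the thing itself.
- recognise(label, camera): "xyz" ([x, y, z] in m, in the coordinates of the camera as it stood for that picture, good to about 4 mm: the middle of the surface that is visible of it).
- trace(label, camera): "mask" (400x640 bool, what is visible of it).
The state is a dict: "time_s": time; "joints": joint angles; "joint_velocities": joint speeds; "effort": joint torques, N m; "tcp_pos": TCP position; "ee_rot": TCP orientation; "wrist_force": force on the tool from outside, world axes, zero at the start; "moment": the same for the moment, N m; "gripper_width": opening from 0.0 (shut) to 1.0 (fully open); "gripper_force": force on a finger pad.
Only numpy, scipy, OpenCV 4.12 (cv2) and the standard library are available. Lean on these libraries where they do the work, as an engineer would, in place of code of your own. Each camera call takes 0.05 s, during which the arm holds its last target. There are 200 camera calls.

### The job

A cork is waiting in the chute of the white lever basket, held back by the closed lid. Press the front lever down with a fingertip until it stops and the lid stands wide open, wait there until the cork has rolled into the basket, then let the lever come up slowly under your finger so that the lid settles fully shut without dropping. Work the lid by its lever alone, do not touch the cork, and leave everything else where it stands.

Things in the scene. Friction and masses are not known exactly. Their poses are not given: they have to be found in the camera images.
- basket: White slotted plastic basket, fixed, 170 (x) by 150 (y) by 150 high, lidded. Origin on the board, mid-width, 80 mm behind its front face; x points from front (lever, roughly facing the robot) to back (chute), z up. Lid pin along y at x -75, z 154. Chute 90 wide, floor sloping 25 degrees down from x 150, z 194 to x 55, z 150; its cheeks reach z 215. Inner floor z 5. Open lid reaches z 257.
- lever (a joint): Angle of the front lever about its pin (along y, basket x -88, z 115): 0 = at rest, pointing forward (-x) and 0.3 rad upward; grows as its front end is pressed down; stop at 0.7 rad. A spring and the lid's weight push it back up: about 3 N on the pad to start, 6 N to hold at the stop; released, it flies up and the lid slams.
- lid (a joint): Opening angle of the lid, tied by two rods to the lever one to one: 0 = shut, 0.7 rad = wide open. It rises at the back (its free edge by the chute) and is pinned at the front.
- lever_pad (a point): Centre of the top face of the flat pad at the lever's front end, 44 wide (y), 36 long, 8 thick, 112 mm from the lever's pin. At rest 152 above the board at basket x -194; at the stop about 75 above the board (77 lower), x -193, at most 7 mm from there on the way. The lever behind it is 12 wide.
- lid_edge (a point): Top middle of the upright 38 mm lip at the lid's free edge, which holds the cork back; 120 mm behind the lid pin, 188 above the board when shut.
- cork: Cork cylinder, 30 mm diameter, 48 long, 11 g, lying along the basket's y in the chute against the lid's lip; origin at its centre, at the start x = 63, z = 170 of the basket. It rolls in by itself once the lip is clear (above about 0.35 rad).
- dispenser: Bystander: stainless steel pump dispenser, 68 across, 173 high, loose; origin under its centre.
- jar: Bystander: glass jar with metal cap, 68 across, 120 high, loose; origin under its centre.
- dish: Bystander: green ceramic dish, 110 across, 32 high, loose; origin under its centre.
- beaker: Bystander: white ceramic beaker, 68 across, 85 high, loose; origin under its centre.
- opener: Bystander: flat chrome bottle opener, 127 by 35 by 8, long along its x, loose; origin on its underside.
- clip: Bystander: ribbed plastic drying clip, 75 by 12 by 17, long along its x, loose; origin on its underside.
Mind the look-alikes: they are no part of the job. What is shaped like the cork but purple or yellow is not meant.

How it is judged (in metres and radians):
On the way, in this order (a step that is already met when the one before it is completed fails the run):
1. the lid stands wide open (over 0.62 rad) and the cork lies inside the basket (value of joint lid above 0.62 rad and x of cork in the frame of basket between -0.08 and 0.09 m and y of cork in the frame of basket between -0.075 and 0.075 m and z of cork in the frame of basket between 0 and 0.1 m), for 0.3 s.
2. the lid is shut again (under 0.03 rad) (value of joint lid below 0.03 rad), for 0.2 s.
At the end, for the whole second after the job is handed in: The cork lies inside the basket (its centre within the walls and less than 100 mm above the board), the lid is shut and the lever up (both within 0.03 rad) (value of joint each of lid, lever below 0.03 rad and x of cork in the frame of basket between -0.08 and 0.09 m and y of cork in the frame of basket between -0.075 and 0.075 m and z of cork in the frame of basket between 0 and 0.1 m); the robot touches nothing.
It fails at once if the lid drops: it closes faster than 1.5 rad/s while still more than 0.1 rad open (velocity of joint lid below -1.5 rad/s and value of joint lid above 0.1 rad).
It fails at once if the robot touches the cork (contact force between any of the fingers, the arm and cork above 0.3 N).
It fails at once if the cork is lifted or thrown up out of the chute (z of cork in the frame of basket above 0.2 m).
It fails at once if the robot pushes on the lid itself (contact force between any of the fingers, the arm and lid above 1 N).
It fails at once if a bystander is shifted or lifted by more than 20 mm (distance of any of dispenser, jar, dish, beaker, opener, clip from where it was at the start of the episode above 0.02 m).
It also fails if it takes over 42 s, if anything falls off the work surface, if the arm or the gripper's body presses on something with over 40 N, if the wrist force passes 120 N, or if a joint passes its speed limit or range.

## Working session

There is one attempt and no reset: what is moved stays moved. The work goes in short steps, Python scripts to look and compute and a tool call to move; the robot and the scene stay as the last step left them, time stands still between calls to the robot, and variables do not carry over. Pictures are saved under pics/ and viewed, at most 10 in all, crops included, and the job is handed in when it is done.

Besides the shell and the picture viewer there is one more tool, called after "Emit:" as name(argument=value, ...), one argument or row to a line, values as JSON. servo_tool: Moves the arm, as the interface text tells. Its arguments: {"type":"object","properties":{"deltas":{"type":"array","items":{"type":"object","properties":{"tx":{"type":"number"},"ty":{"type":"number"},"tz":{"type":"number"},"ax":{"type":"number"},"ay":{"type":"number"},"az":{"type":"number"},"claw":{"type":"number"}}}}},"required":["deltas"]}

```bash
mkdir -p pics
python3 - <<'E'
from station import *
import cv2,numpy as np
for c in ["scene","top"]:
    cv2.imwrite(f"pics/{c}0.png",capture(c)); K=calibration(c);T=np.array(K["cam_to_world"])
    for l in ["basket","lever_pad","lid_edge","cork","dispenser","jar","dish","beaker","opener","clip"]:
        for r in recognise(l,c)[:2]:
            p=np.array(r["xyz"]);print(c,l,round(r["confidence"],2),(T[:3,:3]@p+T[:3,3]).round(3),int(K["fx"]*p[0]/p[2]+K["cx"]),int(K["fy"]*p[1]/p[2]+K["cy"]))
s=sense();print(s["time_s"],s["tcp_pos"],s["ee_rot"],s["wrist_force"])
E
```

```text
scene basket 0.77 [0.749 0.097 0.156] 338 237
scene basket 0.4 [0.664 0.096 0.158] 349 210
scene lever_pad 0.91 [0.499 0.08  0.144] 361 168
scene lid_edge 0.59 [0.662 0.096 0.16 ] 349 209
scene cork 0.7 [ 0.849 -0.     0.025] 282 296
scene cork 0.69 [0.746 0.251 0.024] 401 290
scene dispenser 0.87 [ 0.658 -0.08   0.099] 280 208
scene dispenser 0.65 [0.499 0.079 0.148] 361 167
scene jar 0.64 [0.651 0.276 0.087] 424 245
scene jar 0.27 [ 0.48  -0.088  0.017] 304 185
scene dish 0.66 [ 0.48  -0.089  0.019] 304 184
scene dish 0.17 [0.5   0.08  0.149] 361 167
scene beaker 0.7 [0.508 0.251 0.065] 422 208
scene beaker 0.62 [0.648 0.276 0.087] 424 245
scene clip 0.53 [0.5   0.166 0.017] 389 210
scene clip 0.22 [ 0.656 -0.079  0.099] 281 207
top basket 0.7 [0.689 0.089 0.155] 278 177
top lever_pad 0.96 [0.495 0.08  0.147] 284 280
top cork 0.84 [0.742 0.246 0.035] 212 162
top cork 0.61 [0.735 0.094 0.18 ] 275 150
top dispenser 0.91 [ 0.625 -0.08   0.125] 365 211
top jar 0.66 [0.621 0.265 0.12 ] 190 215
top dish 0.88 [ 0.493 -0.091  0.02 ] 364 272
top beaker 0.85 [0.485 0.263 0.05 ] 200 280
top opener 0.65 [ 0.498 -0.004  0.013] 324 270
top clip 0.47 [0.492 0.161 0.017] 250 274
1.1 [ 0.24097113 -0.57665834  0.22252777] [[-9.22686140e-01 -3.85551924e-01 -1.42158290e-05]
 [-3.85551924e-01  9.22686140e-01  1.57376276e-05]
 [ 7.04907576e-06  2.00018310e-05 -1.00000000e+00]] [ 0.09357465 -0.27501798 -0.63853046]
```

```bash
python3 -c "
import cv2,numpy as np
a=cv2.imread('pics/scene0.png');b=cv2.imread('pics/top0.png');cv2.imwrite('pics/both0.png',cv2.resize(np.vstack([a,b]),(480,600)))"
```

```text
(no output)
```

View pics/scene0.png

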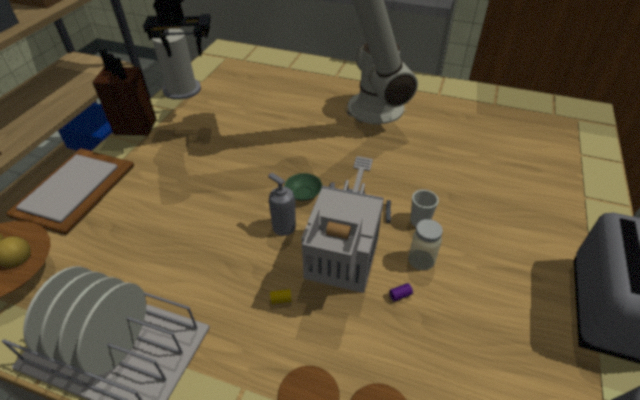

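View pics/top0.png

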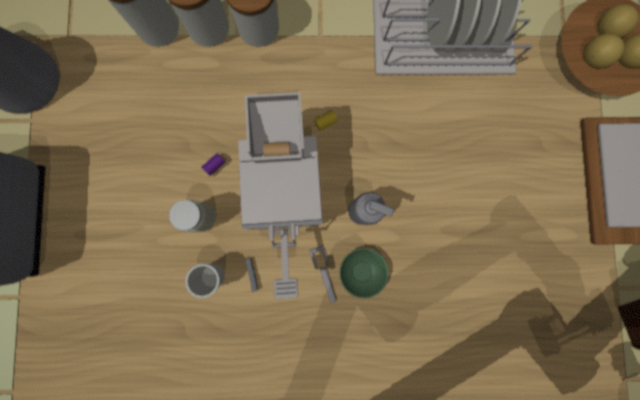

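The basket stands in the middle with its lever towards the robot. The pad is at about (286,288) in the top view and the tan cork at (275,150). The purple cork (213,164) and the yellow one (326,120) are decoys. Next I'll refine the pad and work out the move.

Run:
```python
from station import *
import cv2,numpy as np
def ray(c,u,v,z):
    K=calibration(c);T=np.array(K["cam_to_world"])
    d=T[:3,:3]@[(u-K["cx"])/K["fx"],(v-K["cy"])/K["fy"],1];return T[:3,3]+d*(z-T[2,3])/d[2]
img=capture("top")
m=trace("lever_pad","top")[0]["mask"]
v,u=np.nonzero(m);print(u.min(),u.max(),v.min(),v.max(),m.sum())
for r in range(v.min(),v.max()+1): q=u[v==r];print(r,q.min(),q.max(),end="; ")
rows=[r for r in range(v.min(),v.max()+1) if np.ptp(u[v==r])>16]
sel=np.isin(v,rows);P=ray("top",u[sel].mean(),v[sel].mean(),.152);print("\npad",P,rows[0],rows[-1])
m=trace("cork","top")
for k in m:
    v,u=np.nonzero(k["mask"]);print(k["confidence"],u.mean(),v.mean(),ray("top",u.mean(),v.mean(),.182))
s=sense();R=np.array(s["ee_rot"]);p=np.array(s["tcp_pos"])
print("delta mm",R.T@(np.r_[P[:2],.2]-p)*1000)
big=cv2.resize(img[80:320,220:350],None,fx=4.4,fy=2.5*1) if 0 else cv2.resize(img[130:310,230:350],None,fx=3.3,fy=3.3)
cv2.imwrite("pics/c1.png",big)
```

```text
272 297 231 298 926
231 284 284; 232 282 285; 233 282 286; 234 281 286; 235 281 286; 236 281 286; 237 281 286; 238 281 286; 239 281 287; 240 281 294; 241 280 295; 242 279 296; 243 272 297; 244 272 296; 245 272 296; 246 272 295; 247 273 293; 248 275 289; 249 280 288; 250 280 288; 251 280 288; 252 280 288; 253 281 288; 254 281 288; 255 281 288; 256 281 288; 257 281 288; 258 281 288; 259 281 288; 260 281 287; 261 281 287; 262 281 287; 263 282 287; 264 282 287; 265 282 287; 266 282 288; 267 282 288; 268 282 288; 269 282 288; 270 282 288; 271 282 288; 272 282 288; 273 282 288; 274 282 288; 275 282 288; 276 282 288; 277 282 289; 278 281 290; 279 279 295; 280 275 296; 281 274 297; 282 274 297; 283 273 297; 284 273 297; 285 273 297; 286 273 297; 287 273 297; 288 273 297; 289 273 297; 290 273 297; 291 273 297; 292 273 297; 293 273 297; 294 273 297; 295 274 297; 296 274 297; 297 274 296; 298 275 292; 
pad [0.49964761 0.07816856 0.152     ] 242 298
0.75 325.7793103448276 120.29655172413793 [ 7.91597996e-01 -1.59652389e-04  1.82000000e-01]
0.58 275.28443113772454 149.02694610778443 [0.73768917 0.09353466 0.182     ]
0.52 213.13584905660377 164.5245283018868 [0.70949971 0.20659623 0.182     ]
delta mm [-491.11967246  504.49601749   22.5471193 ]
```

View pics/c1.png

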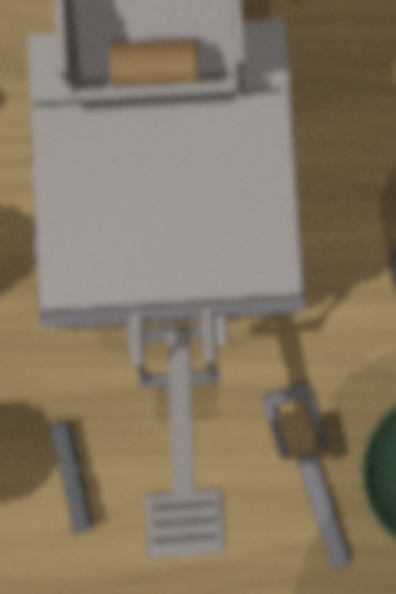

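The crop shows the pad spanning columns 273–297 and rows 279–298. The crossbar at rows 242–248 pulled my mean off, so I'll use pixel (285, 288.5).

Run:
```python
from station import *
import numpy as np
K=calibration("top");T=np.array(K["cam_to_world"])
def ray(u,v,z):
    d=T[:3,:3]@[(u-K["cx"])/K["fx"],(v-K["cy"])/K["fy"],1];return T[:3,3]+d*(z-T[2,3])/d[2]
P=ray(285,288.5,.152);C=ray(275.3,149,.182);d=C-P
yaw=np.arctan2(d[1],d[0]);print(P,C,np.hypot(*d[:2]),np.degrees(yaw))
s=sense();R=np.array(s["ee_rot"]);p=np.array(s["tcp_pos"])
print("delta mm",R.T@(np.r_[P[:2],.2]-p)*1000)
ty=np.array([-np.sin(yaw),np.cos(yaw)]);a=R.T[:2,:2]@ty;print("az",np.arctan2(-a[0],a[1]))
```

```text
[0.48159671 0.07801891 0.152     ] [0.73773945 0.09350609 0.182     ] 0.25661051443261823 3.460067651165165
delta mm [-474.40638767  511.31683847   22.54704346]
az 0.33537678375661223
```

Emit:
servo_tool(
  deltas=[
    {"tx": -10,"ty": 11,"claw": 0},
    {"tx": -30,"ty": 32,"claw": 0},
    {"tx": -54,"ty": 58,"claw": 0},
    {"tx": -80,"ty": 86,"claw": 0},
    {"tx": -106,"ty": 114,"claw": 0},
    {"tx": -132,"ty": 142,"claw": 0},
    {"tx": -158,"ty": 170,"claw": 0},
    {"tx": -184,"ty": 198,"claw": 0},
    {"tx": -210,"ty": 226,"claw": 0},
    {"tx": -232,"ty": 250,"claw": 0},
    {"tx": -248,"ty": 268,"claw": 0},
    {"tx": -254,"ty": 274,"claw": 0},
  ],
)

```text
schema error: expected keys tx, ty, tz, ax, ay, az, claw
```

Emit:
servo_tool(
  deltas=[
    {"tx": -10,"ty": 11,"az": 0.03,"claw": 0},
    {"tx": -30,"ty": 32,"az": 0.06,"claw": 0},
    {"tx": -54,"ty": 58,"az": 0.1,"claw": 0},
    {"tx": -80,"ty": 86,"az": 0.14,"claw": 0},
    {"tx": -106,"ty": 114,"az": 0.18,"claw": 0},
    {"tx": -132,"ty": 142,"az": 0.22,"claw": 0},
    {"tx": -158,"ty": 170,"az": 0.26,"claw": 0},
    {"tx": -184,"ty": 198,"az": 0.3,"claw": 0},
    {"tx": -205,"ty": 222,"az": 0.335,"claw": 0},
    {"tx": -216,"ty": 233,"az": 0.335,"claw": 0},
    {"tx": -220,"ty": 237,"az": 0.335,"claw": 0},
    {"tx": -220,"ty": 237,"az": 0.335,"claw": 0},
  ],
)

```text
schema error: expected keys tx, ty, tz, ax, ay, az, claw
```

Run:
```python
from station import *
import numpy as np,cv2
s=sense();R=np.array(s["ee_rot"]);p=np.array(s["tcp_pos"]);print(s["time_s"],p,s["gripper_width"],s["wrist_force"],s["joints"])
print(R.round(3));print(R.T@(np.array([.480,.078,.17])-p)*1000)
cv2.imwrite("pics/s2.png",cv2.resize(capture("scene")[100:300,250:450],None,fx=2.5,fy=2.5))
```

```text
1.25 [ 0.2409817  -0.5766647   0.22254984] 1.0011691409305008 [ 0.14926377 -0.39939809  0.0429989 ] [-5.25064036e+01  2.20425637e+01  4.53949656e-01  1.11143120e-05
 -6.84109725e+01 -1.48178586e+01]
[[-0.923 -0.386  0.   ]
 [-0.386  0.923 -0.   ]
 [-0.    -0.    -1.   ]]
[-472.92576177  511.91515761   52.54703679]
```

View pics/s2.png

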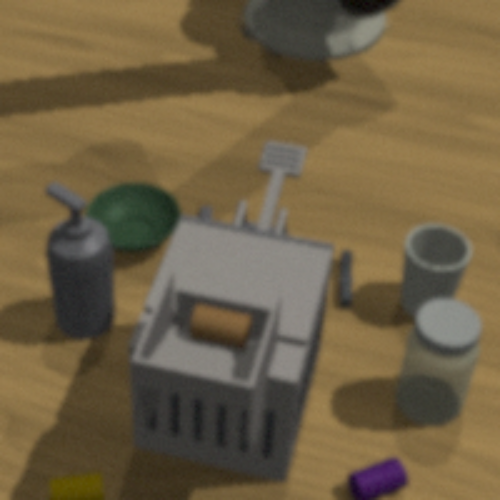

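The moves were refused because every key must be present, so the arm hasn't moved. The picture is unchanged, with the tan cork in the chute at crop (222,325).

Emit:
servo_tool(
  deltas=[
    {"tx": -10,"ty": 11,"tz": 0,"ax": 0,"ay": 0,"az": 0,"claw": 0},
    {"tx": -30,"ty": 32,"tz": 0,"ax": 0,"ay": 0,"az": 0,"claw": 0},
    {"tx": -54,"ty": 58,"tz": 0,"ax": 0,"ay": 0,"az": 0,"claw": 0},
    {"tx": -80,"ty": 86,"tz": 0,"ax": 0,"ay": 0,"az": 0,"claw": 0},
    {"tx": -106,"ty": 114,"tz": 0,"ax": 0,"ay": 0,"az": 0,"claw": 0},
    {"tx": -132,"ty": 142,"tz": 0,"ax": 0,"ay": 0,"az": 0,"claw": 0},
    {"tx": -158,"ty": 170,"tz": 0,"ax": 0,"ay": 0,"az": 0,"claw": 0},
    {"tx": -184,"ty": 198,"tz": 0,"ax": 0,"ay": 0,"az": 0,"claw": 0},
    {"tx": -210,"ty": 226,"tz": 0,"ax": 0,"ay": 0,"az": 0,"claw": 0},
    {"tx": -232,"ty": 250,"tz": 0,"ax": 0,"ay": 0,"az": 0,"claw": 0},
    {"tx": -248,"ty": 268,"tz": 0,"ax": 0,"ay": 0,"az": 0,"claw": 0},
    {"tx": -254,"ty": 274,"tz": 0,"ax": 0,"ay": 0,"az": 0,"claw": 0},
  ],
)

```text
time_s: 2.3
tcp_pos: [0.3704, -0.2236, 0.223]
ee_rot: [[-0.921, -0.389, 0.001], [-0.389, 0.921, 0.0], [-0.001, -0.0, -1.0]]
wrist_force: [-0.5, -0.2, -0.6]
gripper_width: 0.175
gripper_force: 0.0
```

Emit:
servo_tool(
  deltas=[
    {"tx": -10,"ty": 11,"tz": 0,"ax": 0,"ay": 0,"az": 0.03,"claw": 0},
    {"tx": -30,"ty": 32,"tz": 0,"ax": 0,"ay": 0,"az": 0.06,"claw": 0},
    {"tx": -54,"ty": 58,"tz": 0,"ax": 0,"ay": 0,"az": 0.1,"claw": 0},
    {"tx": -80,"ty": 86,"tz": 0,"ax": 0,"ay": 0,"az": 0.14,"claw": 0},
    {"tx": -106,"ty": 114,"tz": 0,"ax": 0,"ay": 0,"az": 0.18,"claw": 0},
    {"tx": -132,"ty": 142,"tz": 0,"ax": 0,"ay": 0,"az": 0.22,"claw": 0},
    {"tx": -158,"ty": 170,"tz": 0,"ax": 0,"ay": 0,"az": 0.26,"claw": 0},
    {"tx": -184,"ty": 198,"tz": 0,"ax": 0,"ay": 0,"az": 0.3,"claw": 0},
    {"tx": -205,"ty": 222,"tz": 0,"ax": 0,"ay": 0,"az": 0.335,"claw": 0},
    {"tx": -216,"ty": 233,"tz": 0,"ax": 0,"ay": 0,"az": 0.335,"claw": 0},
    {"tx": -220,"ty": 237,"tz": 0,"ax": 0,"ay": 0,"az": 0.335,"claw": 0},
    {"tx": -220,"ty": 237,"tz": 0,"ax": 0,"ay": 0,"az": 0.335,"claw": 0},
  ],
)

```text
time_s: 3.3
tcp_pos: [0.4817, 0.0778, 0.2222]
ee_rot: [[-0.998, -0.062, -0.001], [-0.062, 0.998, -0.0], [0.001, -0.0, -1.0]]
wrist_force: [0.0, -0.4, 0.4]
gripper_width: 0.005
gripper_force: 0.0
```

Run:
```python
from station import *
import numpy as np,cv2
s=sense();R=np.array(s["ee_rot"]);p=np.array(s["tcp_pos"]);print(s["time_s"],p,s["gripper_width"],s["wrist_force"],s["joints"])
print(R.round(3));print(R.T@(np.array([.480,.078,.17])-p)*1000)
cv2.imwrite("pics/s3.png",cv2.resize(capture("scene")[60:300,250:450],None,fx=2.5,fy=2.5))
```

```text
3.3 [0.48167215 0.07784881 0.2222448 ] 0.005445163338711694 [ 0.00725995 -0.44363381  0.44123787] [ 2.83031212e+01  8.63879715e+00 -1.81951619e+01  7.55814139e-03
 -6.32109536e+01 -1.14743609e+02]
[[-0.998 -0.062 -0.001]
 [-0.062  0.998 -0.   ]
 [ 0.001 -0.    -1.   ]]
[ 1.62489873  0.27754211 52.24577105]
```

View pics/s3.png

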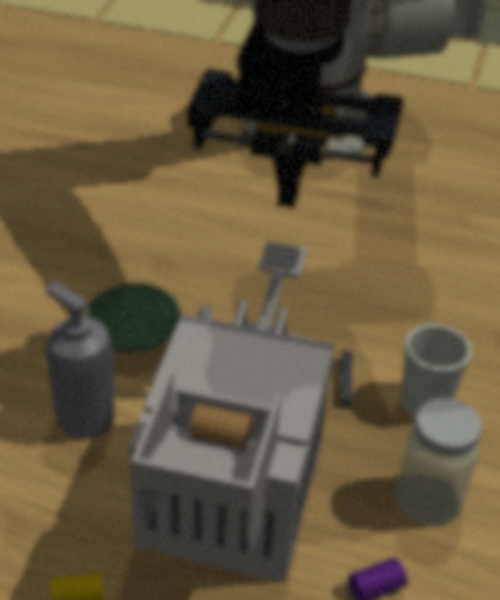

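The shut fingertips at crop (288,203) hang above the pad at (283,258), and everything else is in place. I'm going down to the pad.

Emit:
servo_tool(
  deltas=[
    {"tx": 1,"ty": 0,"tz": 8,"ax": 0,"ay": 0,"az": 0,"claw": 0},
    {"tx": 1,"ty": 0,"tz": 22,"ax": 0,"ay": 0,"az": 0,"claw": 0},
    {"tx": 1,"ty": 0,"tz": 38,"ax": 0,"ay": 0,"az": 0,"claw": 0},
    {"tx": 1,"ty": 0,"tz": 50,"ax": 0,"ay": 0,"az": 0,"claw": 0},
    {"tx": 1,"ty": 0,"tz": 57,"ax": 0,"ay": 0,"az": 0,"claw": 0},
    {"tx": 1,"ty": 0,"tz": 60,"ax": 0,"ay": 0,"az": 0,"claw": 0},
    {"tx": 1,"ty": 0,"tz": 62,"ax": 0,"ay": 0,"az": 0,"claw": 0},
    {"tx": 1,"ty": 0,"tz": 64,"ax": 0,"ay": 0,"az": 0,"claw": 0},
    {"tx": 1,"ty": 0,"tz": 66,"ax": 0,"ay": 0,"az": 0,"claw": 0},
    {"tx": 1,"ty": 0,"tz": 68,"ax": 0,"ay": 0,"az": 0,"claw": 0},
    {"tx": 1,"ty": 0,"tz": 70,"ax": 0,"ay": 0,"az": 0,"claw": 0},
    {"tx": 1,"ty": 0,"tz": 72,"ax": 0,"ay": 0,"az": 0,"claw": 0},
  ],
)

```text
time_s: 4.35
tcp_pos: [0.4804, 0.0776, 0.151]
ee_rot: [[-0.998, -0.061, 0.001], [-0.061, 0.998, 0.0], [-0.001, 0.0, -1.0]]
wrist_force: [-1.4, -0.7, 3.6]
gripper_width: 0.008
gripper_force: 1.4
```

Contact at z 0.151 with 3.6 N, as expected. I'll press down slowly.

Emit:
servo_tool(
  deltas=[
    {"tx": 0,"ty": 0,"tz": 3,"ax": 0,"ay": 0,"az": 0,"claw": 0},
    {"tx": 0,"ty": 0,"tz": 6,"ax": 0,"ay": 0,"az": 0,"claw": 0},
    {"tx": 0,"ty": 0,"tz": 10,"ax": 0,"ay": 0,"az": 0,"claw": 0},
    {"tx": 0,"ty": 0,"tz": 14,"ax": 0,"ay": 0,"az": 0,"claw": 0},
    {"tx": 0,"ty": 0,"tz": 18,"ax": 0,"ay": 0,"az": 0,"claw": 0},
    {"tx": 0,"ty": 0,"tz": 22,"ax": 0,"ay": 0,"az": 0,"claw": 0},
    {"tx": 0,"ty": 0,"tz": 26,"ax": 0,"ay": 0,"az": 0,"claw": 0},
    {"tx": 0,"ty": 0,"tz": 30,"ax": 0,"ay": 0,"az": 0,"claw": 0},
    {"tx": 0,"ty": 0,"tz": 34,"ax": 0,"ay": 0,"az": 0,"claw": 0},
    {"tx": 0,"ty": 0,"tz": 38,"ax": 0,"ay": 0,"az": 0,"claw": 0},
    {"tx": 0,"ty": 0,"tz": 42,"ax": 0,"ay": 0,"az": 0,"claw": 0},
    {"tx": 0,"ty": 0,"tz": 45,"ax": 0,"ay": 0,"az": 0,"claw": 0},
  ],
)

```text
time_s: 5.35
tcp_pos: [0.4804, 0.0774, 0.1052]
ee_rot: [[-0.998, -0.061, 0.0], [-0.061, 0.998, -0.0], [-0.0, -0.0, -1.0]]
wrist_force: [-3.2, -1.3, 5.0]
gripper_width: 0.006
gripper_force: 2.6
```

Emit:
servo_tool(
  deltas=[
    {"tx": 0,"ty": 0,"tz": 3,"ax": 0,"ay": 0,"az": 0,"claw": 0},
    {"tx": 0,"ty": 0,"tz": 6,"ax": 0,"ay": 0,"az": 0,"claw": 0},
    {"tx": 0,"ty": 0,"tz": 9,"ax": 0,"ay": 0,"az": 0,"claw": 0},
    {"tx": 0,"ty": 0,"tz": 12,"ax": 0,"ay": 0,"az": 0,"claw": 0},
    {"tx": 0,"ty": 0,"tz": 15,"ax": 0,"ay": 0,"az": 0,"claw": 0},
    {"tx": 0,"ty": 0,"tz": 18,"ax": 0,"ay": 0,"az": 0,"claw": 0},
    {"tx": 0,"ty": 0,"tz": 20,"ax": 0,"ay": 0,"az": 0,"claw": 0},
    {"tx": 0,"ty": 0,"tz": 22,"ax": 0,"ay": 0,"az": 0,"claw": 0},
    {"tx": 0,"ty": 0,"tz": 23,"ax": 0,"ay": 0,"az": 0,"claw": 0},
    {"tx": 0,"ty": 0,"tz": 24,"ax": 0,"ay": 0,"az": 0,"claw": 0},
    {"tx": 0,"ty": 0,"tz": 25,"ax": 0,"ay": 0,"az": 0,"claw": 0},
    {"tx": 0,"ty": 0,"tz": 25,"ax": 0,"ay": 0,"az": 0,"claw": 0},
  ],
)

```text
time_s: 6.35
tcp_pos: [0.4838, 0.0785, 0.0818]
ee_rot: [[-0.998, -0.062, 0.008], [-0.062, 0.998, 0.002], [-0.008, 0.002, -1.0]]
wrist_force: [1.3, -1.4, 7.8]
gripper_width: 0.005
gripper_force: 2.7
```

Emit:
servo_tool(
  deltas=[
    {"tx": 0,"ty": 0,"tz": 1,"ax": 0,"ay": 0,"az": 0,"claw": 0},
    {"tx": 0,"ty": 0,"tz": 1.5,"ax": 0,"ay": 0,"az": 0,"claw": 0},
    {"tx": 0,"ty": 0,"tz": 2,"ax": 0,"ay": 0,"az": 0,"claw": 0},
    {"tx": 0,"ty": 0,"tz": 2,"ax": 0,"ay": 0,"az": 0,"claw": 0},
    {"tx": 0,"ty": 0,"tz": 2,"ax": 0,"ay": 0,"az": 0,"claw": 0},
    {"tx": 0,"ty": 0,"tz": 2,"ax": 0,"ay": 0,"az": 0,"claw": 0},
  ],
)

```text
time_s: 6.85
tcp_pos: [0.484, 0.0787, 0.08]
ee_rot: [[-0.998, -0.062, 0.008], [-0.062, 0.998, 0.003], [-0.008, 0.002, -1.0]]
wrist_force: [2.2, -1.5, 6.8]
gripper_width: 0.004
gripper_force: 2.7
```

Run:
```python
from station import *
import numpy as np,cv2
a=capture("scene");b=capture("top")
f=lambda im,y,x:cv2.resize(im[y:y+200,x:x+160],None,fx=2.5,fy=2.5)
cv2.imwrite("pics/s4.png",np.hstack([f(a,110,270),f(b,90,210)]))
s=sense();print(s["tcp_pos"],s["wrist_force"])
```

```text
[0.48401696 0.07868308 0.08007944] [ 2.72000185 -0.99130072  7.31056361]
```

View pics/s4.png

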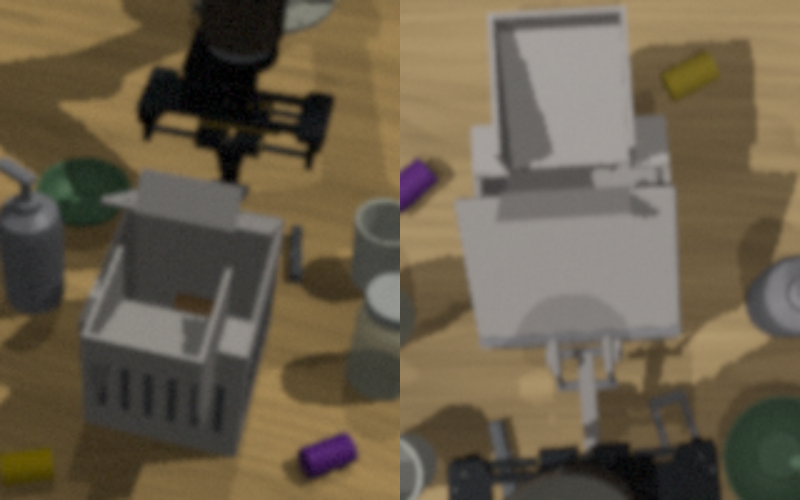

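The lid is open. The cork has left the chute and shows inside the basket at (195,300). I'll press 3 mm more to confirm the stop.

Emit:
servo_tool(
  deltas=[
    {"tx": 0,"ty": 0,"tz": 1,"ax": 0,"ay": 0,"az": 0,"claw": 0},
    {"tx": 0,"ty": 0,"tz": 2,"ax": 0,"ay": 0,"az": 0,"claw": 0},
    {"tx": 0,"ty": 0,"tz": 3,"ax": 0,"ay": 0,"az": 0,"claw": 0},
    {"tx": 0,"ty": 0,"tz": 3,"ax": 0,"ay": 0,"az": 0,"claw": 0},
    {"tx": 0,"ty": 0,"tz": 3,"ax": 0,"ay": 0,"az": 0,"claw": 0},
    {"tx": 0,"ty": 0,"tz": 3,"ax": 0,"ay": 0,"az": 0,"claw": 0},
  ],
)

```text
time_s: 7.45
tcp_pos: [0.4844, 0.0788, 0.0785]
ee_rot: [[-0.998, -0.063, 0.009], [-0.063, 0.998, 0.002], [-0.009, 0.002, -1.0]]
wrist_force: [-0.8, -0.6, 15.6]
gripper_width: 0.008
gripper_force: 7.3
```

Run:
```python
from station import *
import numpy as np,cv2
s=sense();print(s["tcp_pos"],s["wrist_force"],s["joints"])
b=capture("scene");K=calibration("scene");T=np.array(K["cam_to_world"])
for l in ("cork","lid_edge"):
  for r in recognise(l,"scene"): p=T[:3,:3]@r["xyz"]+T[:3,3];d=p[:2]-[.6755,.0897];y=np.radians(3.46);print(l,r["confidence"],p,"basket",d@[np.cos(y),np.sin(y)],d@[-np.sin(y),np.cos(y)])
```

```text
[0.48440077 0.07878442 0.07847226] [-0.76336166 -0.63029054 15.57004395] [  28.32491376   18.27789166  -29.515496      0.19215758  -41.67341234
 -114.86293522]
cork 0.61 [0.74739151 0.2515316  0.02658007] basket 0.08152727642701367 0.1571978357439107
cork 0.6 [0.62075792 0.08173197 0.036003  ] basket -0.055123173749325585 -0.004649724595170411
cork 0.51 [ 0.84999966 -0.00477469  0.025843  ] basket 0.16847986607284834 -0.10483383006692945
```

At the stop the force jumps to 15.6 N. The cork is at about basket (-0.055, -0.005, 0.036), which is inside. I'll hold briefly, then raise slowly.

Emit:
servo_tool(
  deltas=[
    {"tx": 0,"ty": 0,"tz": 0,"ax": 0,"ay": 0,"az": 0,"claw": 0},
    {"tx": 0,"ty": 0,"tz": 0,"ax": 0,"ay": 0,"az": 0,"claw": 0},
    {"tx": 0,"ty": 0,"tz": 0,"ax": 0,"ay": 0,"az": 0,"claw": 0},
    {"tx": 0,"ty": 0,"tz": 0,"ax": 0,"ay": 0,"az": 0,"claw": 0},
    {"tx": 0,"ty": 0,"tz": -2,"ax": 0,"ay": 0,"az": 0,"claw": 0},
    {"tx": 0,"ty": 0,"tz": -4,"ax": 0,"ay": 0,"az": 0,"claw": 0},
    {"tx": 0,"ty": 0,"tz": -6,"ax": 0,"ay": 0,"az": 0,"claw": 0},
    {"tx": 0,"ty": 0,"tz": -9,"ax": 0,"ay": 0,"az": 0,"claw": 0},
    {"tx": 0,"ty": 0,"tz": -12,"ax": 0,"ay": 0,"az": 0,"claw": 0},
    {"tx": 0,"ty": 0,"tz": -15,"ax": 0,"ay": 0,"az": 0,"claw": 0},
    {"tx": 0,"ty": 0,"tz": -18,"ax": 0,"ay": 0,"az": 0,"claw": 0},
    {"tx": 0,"ty": 0,"tz": -20,"ax": 0,"ay": 0,"az": 0,"claw": 0},
  ],
)

```text
time_s: 8.6
tcp_pos: [0.4801, 0.0779, 0.0957]
ee_rot: [[-0.998, -0.061, -0.0], [-0.061, 0.998, 0.001], [0.0, 0.001, -1.0]]
wrist_force: [-3.2, 3.2, 4.6]
gripper_width: 0.004
gripper_force: 2.5
```

Emit:
servo_tool(
  deltas=[
    {"tx": 0,"ty": 0,"tz": -2,"ax": 0,"ay": 0,"az": 0,"claw": 0},
    {"tx": 0,"ty": 0,"tz": -5,"ax": 0,"ay": 0,"az": 0,"claw": 0},
    {"tx": 0,"ty": 0,"tz": -8,"ax": 0,"ay": 0,"az": 0,"claw": 0},
    {"tx": 0,"ty": 0,"tz": -11,"ax": 0,"ay": 0,"az": 0,"claw": 0},
    {"tx": 0,"ty": 0,"tz": -14,"ax": 0,"ay": 0,"az": 0,"claw": 0},
    {"tx": 0,"ty": 0,"tz": -17,"ax": 0,"ay": 0,"az": 0,"claw": 0},
    {"tx": 0,"ty": 0,"tz": -20,"ax": 0,"ay": 0,"az": 0,"claw": 0},
    {"tx": 0,"ty": 0,"tz": -23,"ax": 0,"ay": 0,"az": 0,"claw": 0},
    {"tx": 0,"ty": 0,"tz": -26,"ax": 0,"ay": 0,"az": 0,"claw": 0},
    {"tx": 0,"ty": 0,"tz": -29,"ax": 0,"ay": 0,"az": 0,"claw": 0},
    {"tx": 0,"ty": 0,"tz": -32,"ax": 0,"ay": 0,"az": 0,"claw": 0},
    {"tx": 0,"ty": 0,"tz": -34,"ax": 0,"ay": 0,"az": 0,"claw": 0},
  ],
)

```text
time_s: 9.6
tcp_pos: [0.4811, 0.0774, 0.1302]
ee_rot: [[-0.998, -0.061, 0.002], [-0.061, 0.998, -0.0], [-0.002, -0.0, -1.0]]
wrist_force: [0.0, -2.8, 4.4]
gripper_width: 0.008
gripper_force: 1.6
```

Emit:
servo_tool(
  deltas=[
    {"tx": 0,"ty": 0,"tz": -2,"ax": 0,"ay": 0,"az": 0,"claw": 0},
    {"tx": 0,"ty": 0,"tz": -4,"ax": 0,"ay": 0,"az": 0,"claw": 0},
    {"tx": 0,"ty": 0,"tz": -6,"ax": 0,"ay": 0,"az": 0,"claw": 0},
    {"tx": 0,"ty": 0,"tz": -8,"ax": 0,"ay": 0,"az": 0,"claw": 0},
    {"tx": 0,"ty": 0,"tz": -10,"ax": 0,"ay": 0,"az": 0,"claw": 0},
    {"tx": 0,"ty": 0,"tz": -12,"ax": 0,"ay": 0,"az": 0,"claw": 0},
    {"tx": 0,"ty": 0,"tz": -14,"ax": 0,"ay": 0,"az": 0,"claw": 0},
    {"tx": 0,"ty": 0,"tz": -16,"ax": 0,"ay": 0,"az": 0,"claw": 0},
    {"tx": 0,"ty": 0,"tz": -18,"ax": 0,"ay": 0,"az": 0,"claw": 0},
    {"tx": 0,"ty": 0,"tz": -20,"ax": 0,"ay": 0,"az": 0,"claw": 0},
    {"tx": 0,"ty": 0,"tz": -22,"ax": 0,"ay": 0,"az": 0,"claw": 0},
    {"tx": 0,"ty": 0,"tz": -24,"ax": 0,"ay": 0,"az": 0,"claw": 0},
  ],
)

```text
time_s: 10.6
tcp_pos: [0.4802, 0.0775, 0.1536]
ee_rot: [[-0.998, -0.061, -0.0], [-0.061, 0.998, -0.0], [0.0, -0.0, -1.0]]
wrist_force: [2.9, -0.3, 1.5]
gripper_width: 0.006
gripper_force: 1.2
```

Emit:
servo_tool(
  deltas=[
    {"tx": 0,"ty": 0,"tz": -2,"ax": 0,"ay": 0,"az": 0,"claw": 0},
    {"tx": 0,"ty": 0,"tz": -4,"ax": 0,"ay": 0,"az": 0,"claw": 0},
    {"tx": 0,"ty": 0,"tz": -6,"ax": 0,"ay": 0,"az": 0,"claw": 0},
    {"tx": 0,"ty": 0,"tz": -10,"ax": 0,"ay": 0,"az": 0,"claw": 0},
    {"tx": 0,"ty": 0,"tz": -18,"ax": 0,"ay": 0,"az": 0,"claw": 0},
    {"tx": 0,"ty": 0,"tz": -30,"ax": 0,"ay": 0,"az": 0,"claw": 0},
    {"tx": 0,"ty": 0,"tz": -45,"ax": 0,"ay": 0,"az": 0,"claw": 0},
    {"tx": 0,"ty": 0,"tz": -60,"ax": 0,"ay": 0,"az": 0,"claw": 0},
    {"tx": 0,"ty": 0,"tz": -68,"ax": 0,"ay": 0,"az": 0,"claw": 0},
    {"tx": 0,"ty": 0,"tz": -70,"ax": 0,"ay": 0,"az": 0,"claw": 0},
    {"tx": 0,"ty": 0,"tz": -70,"ax": 0,"ay": 0,"az": 0,"claw": 0},
    {"tx": 0,"ty": 0,"tz": -70,"ax": 0,"ay": 0,"az": 0,"claw": 0},
  ],
)

```text
time_s: 11.6
tcp_pos: [0.4797, 0.0774, 0.2229]
ee_rot: [[-0.998, -0.061, -0.001], [-0.061, 0.998, -0.0], [0.001, -0.0, -1.0]]
wrist_force: [-1.2, -0.3, 0.0]
gripper_width: 0.007
gripper_force: 0.0
```

Run:
```python
from station import *
import numpy as np,cv2
a=capture("scene");b=capture("top")
f=lambda im,y,x:cv2.resize(im[y:y+200,x:x+160],None,fx=2.5,fy=2.5)
cv2.imwrite("pics/s5.png",np.hstack([f(a,110,270),f(b,90,210)]))
s=sense();print(s["tcp_pos"],s["wrist_force"])
```

```text
[0.47970679 0.07731302 0.22259399] [ 0.13490311 -0.04743055  0.16412902]
```

View pics/s5.png

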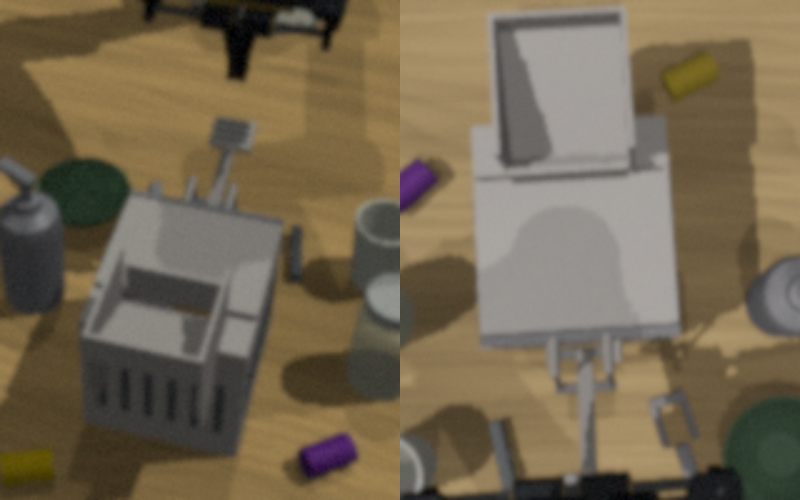

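The lid is shut as at the start, the lever is up at (235,130), the chute is empty, and the gripper is clear of everything.

```bash
python3 -c "
from station import *
print(finish_job())"
```

```text
the job is handed in; nothing more can be done
None
```

I handed the job in at about 12 s. The lever went down to its stop, the cork rolled into the basket, and the lid came back down slowly under the finger. The last pictures show it shut with the lever up, the chute empty and nothing else moved. The hand-in call didn't report a verdict.

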